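Clear the nutshells and bring the next nut

TASK

Take the scraper block and wipe all four nutshell halves off the chopping board into the catch tray along its right edge, without touching the shells with the fingers, then stand the scraper upright on the bare counter beside the board. Then lift the steel dish by its handle, keeping it level so that the loose nut stays in its middle, bring it about a hand's width above the middle of the cleared board and turn it about a quarter turn until its pouring lip points straight at the mortar. Finish while holding it there, still and level, with the nut in the middle; don't shove any of the other things about.

Things in the scene. Friction and masses are not known exactly. Their poses are not given: they have to be found in the camera images.
- board: fixed wooden chopping board, 220 (its x) by 200 mm (its y), 22 mm thick. Origin on the counter under its centre; x points away from the robot, y to its left, z up. A shallow steel catch tray is fixed along its right (-y) edge
- board_top (a point): centre of the wooden board's upper face, 22 mm above the counter
- tray_floor (a point): centre of the catch tray's floor, 4 mm above the counter, 134 mm from the board's centre along its -y. The open tray is as long as the board and spans y = -100 to -168 mm; its three outer walls are 4 mm thick and 20 mm high; towards the board there is no wall, just the 18 mm step down from the board's edge
- scraper: scraper block, standing upright on the counter to the right of the board: a steel foot 130 x 20 mm and 42 mm high under a wooden grip 130 x 26 mm and 30 mm high, 72 mm high in all, about 0.22 kg. Origin at the centre of its underside; x along its 130 mm length, z up
- scraper_grip (a point): middle of the scraper's wooden grip, 54 mm above its underside: grasp here across the 26 mm thickness (along the scraper's y)
- dish: shallow 16-sided steel dish, 132 mm across, 32 mm high, about 0.28 kg, with a pouring lip and a fixed arched handle, on the counter left of the board. Origin at the centre of its underside; x points to the lip (at the start roughly to the robot's left), z up. Its floor is a shallow cone, rising 9 degrees from the middle out to 50 mm radius
- dish_grip (a point): middle of the handle's straight bar, on the dish's axis 105 mm above its underside: 80 mm long (dish's y), 12 mm thick (dish's x), 14 mm high. Grasp here from above across the 12 mm. The arch's legs come down to the rim at y = +-63 mm
- dish_mid (a point): middle (lowest point) of the dish's inner floor, 10 mm above its underside
- dish_lip (a point): end of the pouring lip, 90 mm from the dish's axis along its x
- nut: round unshelled nut, a ball 28 mm across, 13 g, lying loose in the middle of the dish, under the handle. It rolls. Its axes mean nothing
- nut_center (a point): centre of the nut, about 14 mm above the lowest point of the dish's floor
- mortar: fixed open stone mortar with a pestle leaning in it, 110 mm across at the mouth, 85 mm high (pestle to 120 mm), beyond the far edge of the board. Origin at the centre of its underside
- canister: fixed white lidded canister, 106 mm across, 118 mm high with the knob on its lid, beside the mortar; the two may have changed places. Not to be aimed at
- jar_a: small amber spice jar, 44 mm across, 85 mm high; bystander. Origin at its underside
- jar_b: small clear spice jar, 48 mm across, 75 mm high; bystander. Origin at its underside
- mill: dark wooden pepper mill, 50 mm across, 115 mm high; bystander. Origin at its underside
- mug: blue mug, 80 mm across, 90 mm high; bystander. Origin at its underside
- spoon: wooden spoon, 220 mm long, lying on the counter; bystander. Origin at its underside
- shell0: half of a round nutshell lying dome up on the board, dark brown, 24 mm across, 10 mm high, 12 g. Origin at the centre of its flat underside
- shell1: half of a round nutshell lying dome up on the board, dark brown, 22 mm across, 9 mm high, 12 g. Origin at the centre of its flat underside
- shell2: half of a round nutshell lying dome up on the board, dark brown, 24 mm across, 10 mm high, 12 g. Origin at the centre of its flat underside
- shell3: half of a round nutshell lying dome up on the board, dark brown, 26 mm across, 11 mm high, 12 g. Origin at the centre of its flat underside

How it is judged:
On the way, in this order (a step that is already met when the one before it is completed fails the run):
1. all four shells lie in the catch tray (y of shell0 in the frame of board between -0.168 and -0.101 m and x of shell0 in the frame of board between -0.11 and 0.11 m and z of each of shell0, shell1, shell2, shell3 in the frame of board below 0.021 m and y of shell1 in the frame of board between -0.168 and -0.101 m and x of shell1 in the frame of board between -0.11 and 0.11 m and y of shell2 in the frame of board between -0.168 and -0.101 m and x of shell2 in the frame of board between -0.11 and 0.11 m and y of shell3 in the frame of board between -0.168 and -0.101 m and x of shell3 in the frame of board between -0.11 and 0.11 m), for 0.2 s.
2. the scraper stands upright on the counter off the board, let go (height (world z) of scraper below 0.006 m and angle between scraper's own z axis and vertical below 0.15 rad and contact force between the fingers and scraper below 0.2 N and (y of scraper in the frame of board below -0.175 m or y of scraper in the frame of board above 0.105 m or x of scraper in the frame of board below -0.115 m or x of scraper in the frame of board above 0.115 m)), for 0.2 s.
3. the dish is lifted clear of the counter with the nut in it (height (world z) of dish above 0.03 m and distance between nut_center and dish_mid below 0.035 m and contact force between the fingers and dish above 2 N), for 0.2 s.
At the end, for the whole second after the job is handed in: Shells in the tray; scraper upright (0.15 rad) on the counter off board and tray, let go. Fingers hold the dish still, underside 70-220 mm up, within 50 mm of the board's centre, level to 0.1 rad, lip line within 50 mm of the mortar's centre, nut untouched, within 12 mm of the middle (all of step 1 and all of step 2 and height (world z) of dish between 0.07 and 0.22 m and horizontal distance between dish and board_top below 0.05 m and angle between dish's own z axis and vertical below 0.1 rad and x of mortar in the frame of dish above 0.1 m and y of mortar in the frame of dish between -0.05 and 0.05 m and horizontal distance between nut_center and dish_mid below 0.012 m and distance between nut_center and dish_mid below 0.03 m and linear speed of dish below 0.03 m/s and angular speed of dish below 0.2 rad/s and contact force between the fingers and dish above 2 N and contact force between the fingers and nut below 0.2 N); the arm keeps its last pose, push and grip.
It fails at once if the fingers touch a shell (contact force between the fingers and shell0 above 0.5 N or contact force between the fingers and shell1 above 0.5 N or contact force between the fingers and shell2 above 0.5 N or contact force between the fingers and shell3 above 0.5 N).
It fails at once if the dish is tilted by more than 0.25 rad (angle between dish's own z axis and vertical above 0.25 rad).
It fails at once if the nut rolls more than 35 mm from the dish's middle (distance between nut_center and dish_mid above 0.04 m).
It fails at once if a bystander is shoved more than 30 mm (distance of any of jar_a, jar_b, mill, mug, spoon from where it was at the start of the episode above 0.03 m).
It also fails if it takes over 72 s, if anything falls off the work surface, if the arm or the gripper's body presses on something with over 40 N, if the wrist force passes 120 N, or if a joint passes its speed limit or range.

ROBOT

A 6-joint arm with a two-finger parallel gripper is mounted at the origin on the work surface. World frame = base frame: x ahead of the robot, y to its left, z up, the work surface at z = 0. Lengths are in m, angles in rad, forces in N, time in s.
With the tool pointing down it reaches from about 0.375 to 0.975 m from the base axis. Payload 3.8 kg.
Tool frame: the origin (TCP) lies midway between the tips of the shut fingers; the grasp point (between the pads) lies 19 mm behind it; z points along the fingers, y is the line along which they close (so a half turn about z gives the same grasp; the last joint's range is limited). The gripper opens to 85 mm and grips with 20 to 120 N. Pads are 22 mm wide; open, the fingers measure 114 mm over their backs; the gripper's body (76 mm by 85 mm) begins 54 mm behind the grasp point. The pads swing forward as they close: fully open they stand 13 mm farther back than shut.
Start: joints at [-1.248, 0.264, 1.604, -0, 1.274, -0.037], TCP at [0.238, -0.632, 0.231] pointing down, gripper open.
Joint ranges: [-2.63, 2.63], [-0.94, 2.18], [0.31, 2.57], [-1.31, 4.45], [0, 2.66], [-2.55, 2.55]. Speed limits (rad/s): [2.57, 2.57, 3.14, 3.14, 3.14, 3.14].

INTERFACE

Orientations are given as a rotation vector (axis times angle).
In Python, from workcell import status, read_camera, workorder, masks_of gives the robot as it stands.
- The arm moves only by the tool drive_tool, never from a script. Its argument "rows" is a list of rows, each a list of 7 numbers: the turn, a rotation vector about the tool's x, y, z in degrees, then the shift along the tool's x, y, z in m, then the opening, from 0 (shut) to 1 (fully open). In form: [[ax, ay, az, tx, ty, tz, claw], ...]. A call has 1 to 8 rows; each row shifts and turns the commanded pose from where the row before left it, along the tool's axes as they then stand; what a row does not reach is not made up. A row lasts 1/12 s, in which the tool goes at most 41.7 mm and 7.16 degrees, less where a joint would pass 70% of its speed; a pose out of reach is approached as far as the arm can. A call is refused whole if a number of a shift passes 0.0417 or a number of a turn 7.16, either way. A call with a gripper value outside its range is refused whole. The fingers move at their own pace and stop on an object; "force" is the grip in N (left out, the last holds). Time passes only in rows, so rows that do not move let the fingers close. It gives the time, the measured TCP pose, the force, the opening and the grip force at its end, in the units of the state.
- status.read_state(): the state, without advancing time (a new reading comes with each control period).
- read_camera(name): name is "scene" or "top" or "wrist"; returns a dict with "color" (400x640x3 uint8, red, green, blue), "intrinsics" (3x3 intrinsics, pixels), "D" ([k1, k2, p1, p2, k3] as OpenCV has them; the pictures are not rectified), "world_from_camera" (4x4, takes a point from camera to world coordinates); the wrist camera has in their place "mount" (4x4, takes a point from camera to tool coordinates, whose origin is the TCP and whose axes are the flange's). Camera axes: x right, y up, looking along -z (the intrinsics and any distortion apply to the point x, -y, -z); pixel columns grow to the right and rows downward; lengths in m; the calibration is good to about 2 mm. A picture is of the moment at which its call begins: read the wrist's pose just before it. There is no depth.
- workorder.finish_job(): hands the job in; it is judged then, once.
Trained networks look in a picture, given as the dict that the camera call returned (one of the last four; its "shot" number tells which), for a name from the list of things; names that differ only in an ending like _2 or _b are one class to them, and where a whole thing is asked for, a point or a joint stands for the part that bears it (a point fixed in the world has none). Each returns a list of dicts, best first, with "score" (0 to 1); they miss things now and then, are a little off and sometimes report something else, mostly with a low value. They report only what shows in the picture. A call takes as long as a camera call.
- masks_of(picture, name): "mask" (400x640 bool, what is visible of it) and "bbox" ([left, top, right, bottom] in pixels, round what is visible of it).
The state is a dict: "time": time; "q": joint angles; "joint_vel": joint speeds; "joint_torque": joint torques, N m; "tool_pos": TCP position; "tcp_rot": TCP orientation; "wrist_force": force on the tool from outside, world axes, zero at the start; "torque": the same for the moment, N m; "width": opening from 0.0 (shut) to 1.0 (fully open); "grip_force": force on a finger pad.
Only numpy, scipy, OpenCV 4.12 (cv2) and the standard library are available. Lean on these libraries where they do the work, as an engineer would, in place of code of your own. Each camera call takes 0.05 s, during which the arm holds its last target. There are 200 camera calls.

## Working session

There is one attempt and no reset: what is moved stays moved. The work goes in short steps, Python scripts to look and compute and a tool call to move; the robot and the scene stay as the last step left them, time stands still between calls to the robot, and variables do not carry over. Pictures are saved under pics/ and viewed, at most 10 in all, crops included, and the job is handed in when it is done.

Besides the shell and the picture viewer there is one more tool, called after "Call:" as name(argument=value, ...) on one line, values as JSON. drive_tool: Moves the arm, as the interface text tells. Its arguments: {"type":"object","properties":{"rows":{"type":"array"},"force":{"type":"number"}},"required":["rows"]}

```bash
mkdir -p pics; ls; cat > h.py <<'E'
import numpy as np, cv2
from scipy.spatial.transform import Rotation as R
from workcell import status, read_camera, workorder, masks_of
def cam(name):
    s=status.read_state(); p=read_camera(name)
    if 'mount' in p:
        T=np.eye(4);T[:3,:3]=R.from_rotvec(s['tcp_rot']).as_matrix();T[:3,3]=s['tool_pos'];p['W']=T@p['mount']
    else: p['W']=np.array(p['world_from_camera'])
    return p
def ray(p,uv):
    uv=np.array(uv,float).reshape(-1,1,2)
    n=cv2.undistortPoints(uv,np.array(p['intrinsics']),np.array(p['D'])).reshape(-1,2)
    d=np.c_[n[:,0],-n[:,1],-np.ones(len(n))]@p['W'][:3,:3].T
    return p['W'][:3,3],d
def onz(p,uv,z):
    o,d=ray(p,uv); return o+d*((z-o[2])/d[:,2])[:,None]
def proj(p,X):
    X=np.atleast_2d(X).astype(float); Wi=np.linalg.inv(p['W']); c=X@Wi[:3,:3].T+Wi[:3,3]
    c=c*[1,-1,-1]
    return cv2.projectPoints(c,np.zeros(3),np.zeros(3),np.array(p['intrinsics']),np.array(p['D']))[0].reshape(-1,2)
def save(p,n): cv2.imwrite('pics/'+n+'.png',p['color'][:,:,::-1])
E
python3 - <<'E'
from h import *
np.set_printoptions(precision=3,suppress=True)
for n in ['top','scene']:
    p=cam(n); save(p,n); print(n,p['W'])
    for o in ['board','scraper','dish','nut','mortar','canister','shell0','mug','mill','jar_a','spoon','dish_grip','scraper_grip']:
        for m in masks_of(p,o)[:5]:
            mm=m['mask']; ys,xs=np.nonzero(mm)
            if len(xs)<5: continue
            c=[xs.mean(),ys.mean()]
            print(o,round(m['score'],2),np.round(m['bbox']),np.round(c,1),onz(p,c,0.02)[0])
E
```

```text
pics
top [[-0.027  0.986 -0.164  0.384]
 [-1.    -0.029 -0.011  0.052]
 [-0.016  0.164  0.986  0.947]
 [ 0.     0.     0.     1.   ]]
board 0.86 [289. 156. 408. 250.] [347.  202.2] [0.524 0.002 0.02 ]
scraper 0.64 [462. 180. 492. 243.] [478.4 213.4] [ 0.489 -0.301  0.02 ]
dish 0.37 [232. 279. 256. 300.] [243.8 288.1] [0.335 0.242 0.02 ]
nut 0.68 [299. 210. 312. 220.] [303.3 213.7] [0.5   0.104 0.02 ]
nut 0.39 [287. 156. 409. 249.] [347.  202.2] [0.524 0.002 0.02 ]
nut 0.19 [463. 183. 492. 244.] [478.2 213.7] [ 0.488 -0.3    0.02 ]
mortar 0.87 [285.  69. 339. 122.] [310.7  95. ] [0.791 0.08  0.02 ]
mortar 0.36 [309. 190. 317. 197.] [311.2 192.5] [0.549 0.084 0.02 ]
mortar 0.24 [232. 279. 256. 299.] [243.4 287.9] [0.336 0.243 0.02 ]
canister 0.9 [353.  69. 403. 131.] [376.3  98.4] [ 0.777 -0.079  0.02 ]
shell0 0.58 [299. 212. 309. 219.] [303.3 214.2] [0.499 0.104 0.02 ]
shell0 0.56 [328. 208. 339. 217.] [333.5 211.3] [0.504 0.034 0.02 ]
mug 0.89 [431.  95. 477. 141.] [455.9 117. ] [ 0.724 -0.268  0.02 ]
mill 0.76 [438. 270. 476. 298.] [455.1 284.4] [ 0.33  -0.234  0.02 ]
jar_a 0.71 [23
[... 1294 characters left out ...]
105 0.02 ]
shell0 0.49 [305. 207. 316. 216.] [311.  210.7] [0.553 0.027 0.02 ]
shell0 0.48 [240. 170. 365. 255.] [298.9 210.6] [ 0.544 -0.003  0.02 ]
shell0 0.4 [331. 204. 336. 205.] [331.8 203.1] [0.543 0.087 0.02 ]
mug 0.6 [184. 256. 234. 308.] [208.3 281.3] [ 0.692 -0.259  0.02 ]
mill 0.62 [191. 147. 209. 184.] [200.2 165.9] [ 0.295 -0.224  0.02 ]
jar_a 0.93 [352. 122. 369. 154.] [357.8 138.2] [0.308 0.251 0.02 ]
jar_a 0.64 [392. 212. 413. 244.] [403.6 226.7] [0.674 0.233 0.02 ]
spoon 0.7 [439. 193. 494. 233.] [465.3 210.9] [0.673 0.413 0.02 ]
dish_grip 0.69 [374. 131. 432. 181.] [400.  161.7] [0.445 0.329 0.02 ]
scraper_grip 0.63 [171. 184. 193. 247.] [181.3 215.5] [ 0.472 -0.296  0.02 ]
```

```bash
python3 - <<'E'
import cv2
t=cv2.imread('pics/top.png')[50:320,120:520];cv2.imwrite('pics/topc.png',cv2.resize(t,None,fx=2,fy=2,interpolation=cv2.INTER_CUBIC))
t=cv2.imread('pics/scene.png')[110:320,160:500];cv2.imwrite('pics/scc.png',cv2.resize(t,None,fx=2.3,fy=2.3,interpolation=cv2.INTER_CUBIC))
E
```

```text
(no output)
```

View pics/topc.png

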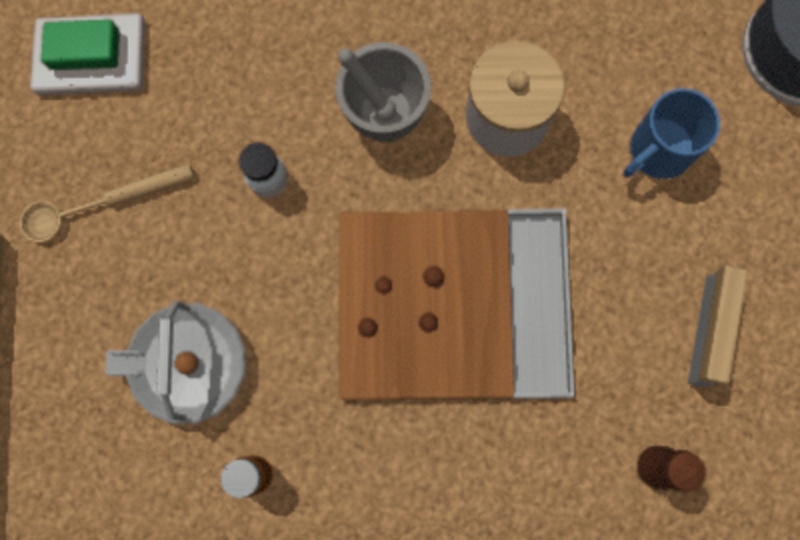

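View pics/scc.png

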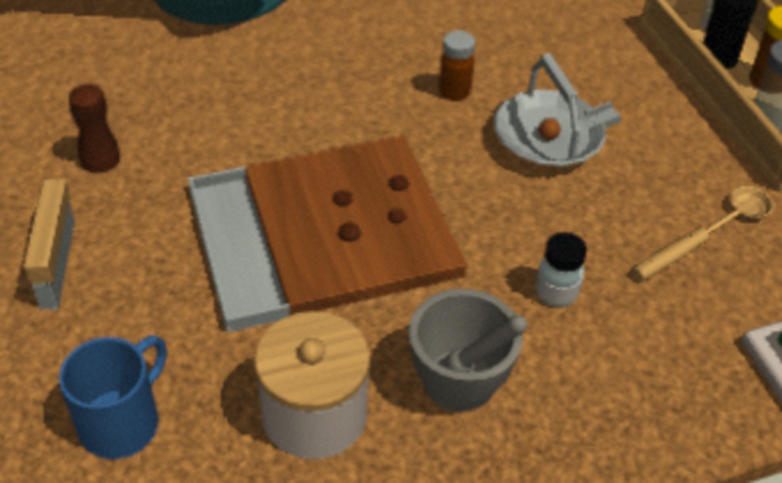

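Top picture (crop ×2): wooden board corners at about (340,210), (508,210), (513,398) and (342,398). The shells are at (384,285), (433,276), (368,327) and (429,322). The scraper grip is at (726,325). The dish bar runs (167,318)–(163,392), with the lip at (108,362). The mortar is at (384,92) and the canister to its right. The scene view agrees.

```bash
python3 - <<'E'
from h import *
np.set_printoptions(precision=4,suppress=True)
pt=cam('top');ps=cam('scene')
T=lambda a:np.array(a,float)/2+[120,50]
S=lambda a:np.array(a,float)/2.3+[160,110]
print('board top',onz(pt,T([(340,210),(508,210),(513,398),(342,398)]),.022))
print('board sc',onz(ps,S([(464,268),(290,306),(247,167),(403,139)]),.022))
print('shells t',onz(pt,T([(384,285),(433,276),(368,327),(429,322)]),.027))
print('shells s',onz(ps,S([(397,215),(349,231),(399,183),(342,198)]),.027))
def tri(a,b):
    o1,d1=ray(pt,a);o2,d2=ray(ps,b);d1=d1[0];d2=d2[0]
    k=np.linalg.lstsq(np.c_[d1,-d2],o2-o1,rcond=None)[0]
    x,y=o1+k[0]*d1,o2+k[1]*d2;return (x+y)/2,np.linalg.norm(x-y)
for n,a,b in [('grip far',(734,267),(40,278)),('grip near',(718,385),(56,182)),('bar far',(167,320),(577,122)),('bar near',(163,390),(548,60)),('lip',(108,362),(617,115)),('nut',(187,362),(549,128))]:
    print(n,tri(T(a),S(b)))
print('lip z.03',onz(pt,T((108,362)),.03))
print('mortar mouth',onz(pt,T((384,92)),.085),onz(ps,S((464,345)),.085))
print('others top', 'mug',onz(pt,T((680,128)),.09),'mill',onz(pt,T((688,471)),.115),'jarA',onz(pt,T((243,478)),.085),'jarB',onz(pt,T((260,160)),.075))
m=masks_of(pt,'dish_grip')[0]['mask']
E
```

```text
board top [[ 0.6406  0.1326  0.022 ]
 [ 0.6344 -0.0655  0.022 ]
 [ 0.4145 -0.0606  0.022 ]
 [ 0.42    0.1335  0.022 ]]
board sc [[ 0.6437  0.1315  0.022 ]
 [ 0.6386 -0.0624  0.022 ]
 [ 0.4206 -0.0571  0.022 ]
 [ 0.4282  0.1363  0.022 ]]
shells t [[0.5481 0.0825 0.027 ]
 [0.557  0.0256 0.027 ]
 [0.4998 0.102  0.027 ]
 [0.5036 0.032  0.027 ]]
shells s [[0.5516 0.0859 0.027 ]
 [0.5591 0.0268 0.027 ]
 [0.5037 0.1048 0.027 ]
 [0.5076 0.0343 0.027 ]]
grip far (array([ 0.5524, -0.3095,  0.0561]), np.float64(0.006452859484314593))
grip near (array([ 0.4209, -0.2774,  0.0621]), np.float64(0.006060484454888928))
bar far (array([0.5089, 0.3231, 0.07  ]), np.float64(0.0032274029720236108))
bar near (array([0.4303, 0.3158, 0.1051]), np.float64(0.0044058968995240155))
lip (array([0.4684, 0.4057, 0.0262]), np.float64(0.004862142391755816))
nut (array([0.4659, 0.3126, 0.0263]), np.float64(0.0037790483461445285))
lip z.03 [[0.4673 0.4017 0.03  ]]
mortar mouth [[0.7595 0.0755 0.085 ]] [[0.782  0.0717 0.085 ]]
others top mug [[ 0.705  -0.2539  0.09  ]] mill [[ 0.3326 -0.2228  0.115 ]] jarA [[0.3367 0.2334 0.085 ]] jarB [[0.6872 0.2178 0.075 ]]
```

```bash
cat >> h.py <<'E'
def tool():
    s=status.read_state(); M=R.from_rotvec(s['tcp_rot']).as_matrix(); return s,M
def need(pos,yyaw):
    """shift in present tool axes to pos, and az turn (deg) so that tool y lies on line at world angle yyaw deg"""
    s,M=tool(); d=M.T@(np.array(pos)-s['tool_pos'])
    cur=np.degrees(np.arctan2(M[1,1],M[0,1])); t=-(yyaw-cur); t=(t+90)%180-90
    print('t',round(s['time'],2),'pos',np.round(s['tool_pos'],4),'yaw_y',round(cur,1),'tilt z',np.round(M[:,2],3),'q',np.round(s['q'],2),'w',round(s['width'],3),'g',round(s['grip_force'],1),'F',np.round(s['wrist_force'],1))
    print('shift tool',np.round(d,4),'az',round(t,1))
E
python3 - <<'E'
from h import *
need([.45,-.293,.25],76.3)
print(np.round(tool()[1],3))
p=cam('wrist'); print(np.round(p['mount'],3),p['intrinsics'])
E
```

```text
t 1.55 pos [ 0.2376 -0.6318  0.2313] yaw_y -69.4 tilt z [ 0. -0. -1.] q [-1.25  0.26  1.6  -0.    1.27 -0.04] w 0.999 g 0.0 F [-0.3 -0.3 -0.3]
shift tool [ 0.318  -0.2423 -0.0187] az 34.3
[[ 0.936  0.352  0.   ]
 [ 0.352 -0.936 -0.   ]
 [-0.     0.    -1.   ]]
[[ 0.001  0.964  0.264  0.068]
 [ 1.    -0.001  0.    -0.   ]
 [ 0.001  0.264 -0.964 -0.143]
 [ 0.     0.     0.     1.   ]] [[347.8177554    0.         322.52142355]
 [  0.         347.8177554  199.01686288]
 [  0.           0.           1.        ]]
```

Call:
drive_tool(rows=[[0, 0, 0, 0.016, -0.01, 0, 1], [0, 0, 0, 0.032, -0.021, 0, 1], [0, 0, 0, 0.032, -0.021, 0, 1], [0, 0, 0, 0.032, -0.021, 0, 1], [0, 0, 0, 0.032, -0.021, 0, 1], [0, 0, 0, 0.032, -0.021, 0, 1], [0, 0, 0, 0.032, -0.021, 0, 1], [0, 0, 0, 0.032, -0.021, 0, 1]])

```text
time: 2.27
tool_pos: [0.408, -0.3978, 0.2315]
tcp_rot: [3.091, 0.562, 0.001]
wrist_force: [0.3, -0.1, -0.7]
width: 1.002
grip_force: 0.0
```

Call:
drive_tool(rows=[[0, 0, 0, 0.032, -0.021, 0, 1], [0, 0, 0, 0.032, -0.021, 0, 1], [0, 0, 0, 0.032, -0.021, 0, 1], [0, 0, 0, 0.016, -0.01, 0, 1], [0, 0, -7.1, 0, 0, 0, 1], [0, 0, -7.1, 0, 0, 0, 1], [0, 0, -7.1, 0, 0, 0, 1], [0, 0, -7.1, 0, 0, 0, 1]])

```text
time: 2.93
tool_pos: [0.4863, -0.2912, 0.2313]
tcp_rot: [-2.853, -1.314, -0.0]
wrist_force: [-0.3, -0.0, -0.3]
width: 0.999
grip_force: 0.0
```

Call:
drive_tool(rows=[[0, 0, -7.1, 0, 0, 0, 1], [0, 0, -7.1, 0, 0, 0, 1], [0, 0, -7.1, 0, 0, 0, 1], [0, 0, -7.1, 0, 0, 0, 1], [0, 0, -7.1, 0, 0, 0, 1], [0, 0, -7.1, 0, 0, 0, 1], [0, 0, -7.1, 0, 0, 0, 1], [0, 0, -7.1, 0, 0, 0, 1]])

```text
time: 3.6
tool_pos: [0.4861, -0.2916, 0.2313]
tcp_rot: [-1.887, -2.512, -0.001]
wrist_force: [0.2, -0.1, -0.0]
width: 0.997
grip_force: 0.0
```

Call:
drive_tool(rows=[[0, 0, -7.1, 0, 0, 0, 1], [0, 0, -7.1, 0, 0, 0, 1], [0, 0, -7.1, 0, 0, 0, 1], [0, 0, -7.1, 0, 0, 0, 1], [0, 0, -7.1, 0, 0, 0, 1], [0, 0, -7.1, 0, 0, 0, 1], [0, 0, -7.1, 0, 0, 0, 1], [0, 0, -7.1, 0, 0, 0, 1]])

```text
time: 4.27
tool_pos: [0.4861, -0.2916, 0.2313]
tcp_rot: [0.465, 3.107, 0.001]
wrist_force: [1.3, -0.9, 0.5]
width: 1.002
grip_force: 0.0
```

Call:
drive_tool(rows=[[0, 0, -3.7, 0, 0, 0, 1], [0, 0, 0, 0, 0, 0, 1], [0, 0, 0, 0, 0, 0, 1]])

```text
time: 4.52
tool_pos: [0.4861, -0.2919, 0.2313]
tcp_rot: [0.377, 3.119, 0.0]
wrist_force: [0.0, 0.4, 0.6]
width: 1.001
grip_force: 0.0
```

```bash
python3 - <<'E'
from h import *
need([.487,-.293,.035],76.3)
p=cam('wrist'); save(p,'w1')
for n in ['scraper','scraper_grip']:
    for m in masks_of(p,n)[:2]:
        ys,xs=np.nonzero(m['mask']); r=cv2.minAreaRect(np.c_[xs,ys].astype(np.float32)); c=cv2.boxPoints(r)
        print(n,round(m['score'],2),m['bbox'],np.round(c), np.round(onz(p,c,.072),3).tolist(), onz(p,[r[0]],.072))
E
```

```text
t 4.52 pos [ 0.4861 -0.2919  0.2313] yaw_y 76.2 tilt z [ 0.  0. -1.] q [-0.58  0.06  1.84  0.    1.24 -1.92] w 1.001 g 0.0 F [0.  0.4 0.6]
shift tool [-0.0011 -0.001   0.1963] az -0.1
scraper 0.93 [306.7, 104.5, 339.6, 248.2] [[303. 250.]
 [307. 107.]
 [337. 107.]
 [334. 251.]] [[0.546, -0.324, 0.072], [0.421, -0.289, 0.072], [0.428, -0.264, 0.072], [0.554, -0.297, 0.072]] [[ 0.4836487  -0.29244884  0.072     ]]
scraper_grip 0.78 [308.9, 108.7, 338.6, 252.1] [[304. 250.]
 [307. 108.]
 [337. 108.]
 [334. 251.]] [[0.546, -0.323, 0.072], [0.422, -0.289, 0.072], [0.428, -0.264, 0.072], [0.554, -0.296, 0.072]] [[ 0.48411793 -0.29209712  0.072     ]]
```

View pics/w1.png

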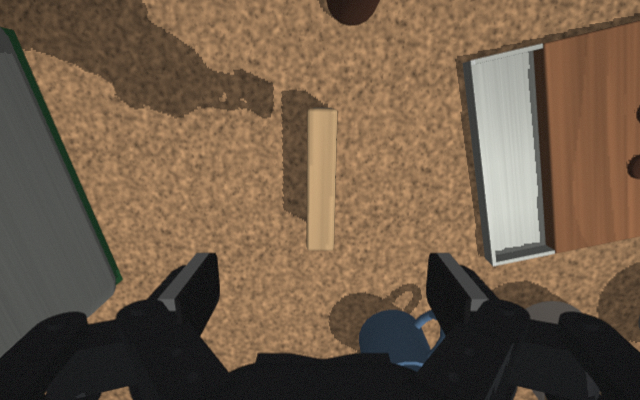

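The wrist picture shows the grip from above, (308–338, 108–250), centred between the fingers; the tray is to the right at (470–550, 45–260).

Call:
drive_tool(rows=[[0, 0, 1.2, 0.002, 0, 0.02, 1], [0, 0, 0, 0, 0, 0.035, 1], [0, 0, 0, 0, 0, 0.035, 1], [0, 0, 0, 0, 0, 0.035, 1], [0, 0, 0, 0, 0, 0.035, 1], [0, 0, 0, 0, 0, 0.02, 1], [0, 0, 0, 0, 0, 0.0145, 1], [0, 0, 0, 0, 0, 0, 1]], force=70)

```text
time: 5.33
tool_pos: [0.4812, -0.2901, 0.0326]
tcp_rot: [-0.408, -3.108, -0.005]
wrist_force: [0.2, 0.3, -0.4]
width: 1.001
grip_force: 0.0
```

Call:
drive_tool(rows=[[0, 0, 0, 0, 0, 0, 0], [0, 0, 0, 0, 0, 0, 0], [0, 0, 0, 0, 0, 0, 0], [0, 0, 0, 0, 0, 0, 0], [0, 0, 0, 0, 0, 0, 0], [0, 0, 0, 0, 0, 0, 0], [0, 0, 0, 0, 0, 0, 0], [0, 0, 0, 0, 0, 0, 0]])

```text
time: 6.0
tool_pos: [0.4853, -0.2929, 0.0384]
tcp_rot: [0.407, 3.113, -0.002]
wrist_force: [-1.0, 0.3, 6.4]
width: 0.293
grip_force: 69.9
```

```bash
python3 - <<'E'
from h import *
need([.533,.146,.18],88.6)
E
```

```text
t 6.0 pos [ 0.4853 -0.2929  0.0384] yaw_y 75.1 tilt z [ 0.002 -0.002 -1.   ] q [-0.59  0.26  2.   -0.    0.88 -1.9 ] w 0.293 g 69.9 F [-1.   0.3  6.4]
shift tool [ 0.0663  0.4363 -0.1422] az -13.5
```

Call:
drive_tool(rows=[[0, 0, 0, 0, 0, -0.015, 0], [0, 0, -2, 0, 0, -0.03, 0], [0, 0, -4, 0, 0, -0.035, 0], [0, 0, -4, 0, 0, -0.035, 0], [0, 0, -3.5, 0, 0, -0.025, 0], [0, 0, 0, -0.0015, 0.018, 0, 0], [0, 0, 0, -0.0031, 0.0367, 0, 0], [0, 0, 0, -0.0031, 0.0367, 0, 0]])

```text
time: 6.67
tool_pos: [0.4939, -0.2007, 0.1772]
tcp_rot: [0.043, 3.141, -0.0]
wrist_force: [0.5, 0.0, -3.2]
width: 0.297
grip_force: 69.4
```

Call:
drive_tool(rows=[[0, 0, 0, -0.0031, 0.0367, 0, 0], [0, 0, 0, -0.0031, 0.0367, 0, 0], [0, 0, 0, -0.0031, 0.0367, 0, 0], [0, 0, 0, -0.0031, 0.0367, 0, 0], [0, 0, 0, -0.0031, 0.0367, 0, 0], [0, 0, 0, -0.0031, 0.0367, 0, 0], [0, 0, 0, -0.0031, 0.0367, 0, 0], [0, 0, 0, -0.0031, 0.0367, 0, 0]])

```text
time: 7.33
tool_pos: [0.525, 0.0938, 0.1761]
tcp_rot: [-0.038, -3.14, 0.0]
wrist_force: [1.0, -0.4, -2.4]
width: 0.297
grip_force: 69.4
```

Call:
drive_tool(rows=[[0, 0, 0, -0.0031, 0.0367, 0, 0], [0, 0, 0, -0.0015, 0.018, 0, 0], [0, 0, 0, 0, 0, 0, 0], [0, 0, 0, 0, 0, 0, 0]])

```text
time: 7.67
tool_pos: [0.531, 0.1474, 0.1759]
tcp_rot: [-0.034, -3.14, 0.001]
wrist_force: [-0.7, 0.1, -2.6]
width: 0.294
grip_force: 69.6
```

```bash
python3 - <<'E'
from h import *
need([.533,.146,.066],88.6)
p=cam('wrist'); save(p,'w2')
q=cam('top'); 
for m in masks_of(p,'board')[:1]:
    print(m['bbox'])
for m in masks_of(p,'shell0')[:6]:
    ys,xs=np.nonzero(m['mask']);print(round(m['score'],2),onz(p,[[xs.mean(),ys.mean()]],.027),len(xs),m['bbox'])
E
```

```text
t 7.67 pos [0.531  0.1474 0.1759] yaw_y 88.8 tilt z [-0.002 -0.001 -1.   ] q [ 0.23  0.07  1.93 -0.    1.14 -1.32] w 0.294 g 69.6 F [-0.7  0.1 -2.6]
shift tool [-0.0022 -0.0012  0.1099] az 0.2
[1.0, 49.3, 312.4, 297.4]
0.98 [[0.50124906 0.10393388 0.027     ]] 520 [257.1, 139.7, 280.5, 163.9]
0.98 [[0.55842536 0.02638248 0.027     ]] 638 [172.1, 206.1, 198.9, 230.2]
0.89 [[0.50550664 0.03448317 0.027     ]] 544 [172.1, 145.7, 200.1, 171.4]
0.86 [[0.5497496  0.08471569 0.027     ]] 382 [239.8, 196.9, 260.5, 215.9]
```

View pics/w2.png

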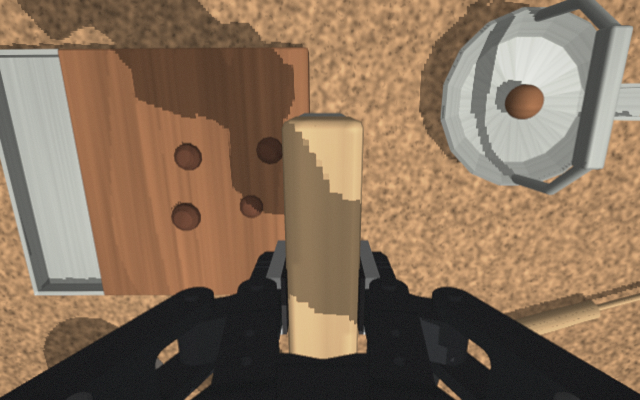

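```bash
python3 - <<'E'
from h import *
p=cam('wrist')
c=onz(p,[[309,48],[60,48],[103,294]],.022);print(np.round(c,4), np.linalg.norm(c[1]-c[0]),np.linalg.norm(c[1]-c[2]),'ctr',(c[0]+c[2])/2)
for a,b in [(0,1),(1,2)]: d=c[b]-c[a];print(np.degrees(np.arctan2(d[1],d[0])))
E
```

```text
[[ 0.4222  0.138   0.022 ]
 [ 0.4171 -0.0599  0.022 ]
 [ 0.6361 -0.0676  0.022 ]] 0.19795459758124467 0.219141949313192 ctr [0.52914337 0.03522239 0.022     ]
-91.465230067004
-2.0063408792282873
```

Call:
drive_tool(rows=[[0, 0, 0, 0, 0, 0.015, 0], [0, 0, 0, 0, 0, 0.03, 0], [0, 0, 0, 0, 0, 0.03, 0], [0, 0, 0, 0, 0, 0.02, 0], [0, 0, 0, 0, 0, 0.01, 0], [0, 0, 0, 0, 0, 0.005, 0], [0, 0, 0, 0, 0, 0, 0], [0, 0, 0, 0, 0, 0, 0]])

```text
time: 8.58
tool_pos: [0.533, 0.1464, 0.0679]
tcp_rot: [0.039, 3.14, 0.001]
wrist_force: [0.3, 0.1, -2.8]
width: 0.298
grip_force: 69.5
```

```bash
python3 - <<'E'
from h import *
need([.531,-.09,.066],88.6)
E
```

```text
t 8.58 pos [0.533  0.1464 0.0679] yaw_y 88.6 tilt z [ 0.002  0.    -1.   ] q [ 0.22  0.19  2.02 -0.    0.93 -1.32] w 0.298 g 69.5 F [ 0.3  0.1 -2.8]
shift tool [-0.0038 -0.2364  0.0018] az -0.0
```

Call:
drive_tool(rows=[[0, 0, 0, 0, 0, 0.003, 0], [0, 0, 0, 0, -0.003, 0.002, 0], [0, 0, 0, 0, -0.006, 0, 0], [0, 0, 0, 0, -0.01, 0, 0], [0, 0, 0, 0, -0.01, 0, 0], [0, 0, 0, 0, -0.01, 0, 0], [0, 0, 0, 0, -0.01, 0, 0], [0, 0, 0, 0, -0.01, 0, 0]])

```text
time: 9.25
tool_pos: [0.5305, 0.0863, 0.0619]
tcp_rot: [0.039, 3.141, 0.0]
wrist_force: [-0.0, -0.2, -2.7]
width: 0.293
grip_force: 69.5
```

```bash
python3 - <<'E'
from h import *
need([.531,-.09,.066],88.6)
E
```

```text
t 9.25 pos [0.5305 0.0863 0.0619] yaw_y 88.6 tilt z [ 0.  0. -1.] q [ 0.11  0.17  2.05 -0.    0.91 -1.43] w 0.293 g 69.5 F [-0.  -0.2 -2.7]
shift tool [-0.0049 -0.1762 -0.0041] az -0.0
```

Call:
drive_tool(rows=[[0, 0, 0, 0, -0.01, 0, 0], [0, 0, 0, 0, -0.01, 0, 0], [0, 0, 0, 0, -0.01, 0, 0], [0, 0, 0, 0, -0.01, 0, 0], [0, 0, 0, 0, -0.01, 0, 0], [0, 0, 0, 0, -0.01, 0, 0], [0, 0, 0, 0, -0.01, 0, 0], [0, 0, 0, 0, -0.01, 0, 0]])

```text
time: 9.92
tool_pos: [0.5284, 0.0066, 0.0617]
tcp_rot: [-0.038, -3.141, 0.0]
wrist_force: [0.5, 1.0, -2.0]
width: 0.294
grip_force: 69.5
```

```bash
python3 - <<'E'
from h import *
need([.531,-.09,.066],88.6)
p=cam('wrist'); save(p,'w3')
for m in masks_of(p,'shell0')[:6]:
    ys,xs=np.nonzero(m['mask']);print(round(m['score'],2),onz(p,[[xs.mean(),ys.mean()]],.027),len(xs),m['bbox'])
E
```

```text
t 9.92 pos [0.5284 0.0066 0.0617] yaw_y 88.6 tilt z [-0. -0. -1.] q [-0.03  0.16  2.07 -0.    0.91 -1.58] w 0.294 g 69.5 F [ 0.5  1.  -2. ]
shift tool [-0.0049 -0.0965 -0.0043] az 0.0
0.59 [[ 0.52058566 -0.0184616   0.027     ]] 711 [261.1, 197.0, 286.2, 239.5]
0.44 [[0.5289517 0.0072514 0.027    ]] 18025 [280.3, 113.4, 362.9, 356.5]
```

View pics/w3.png

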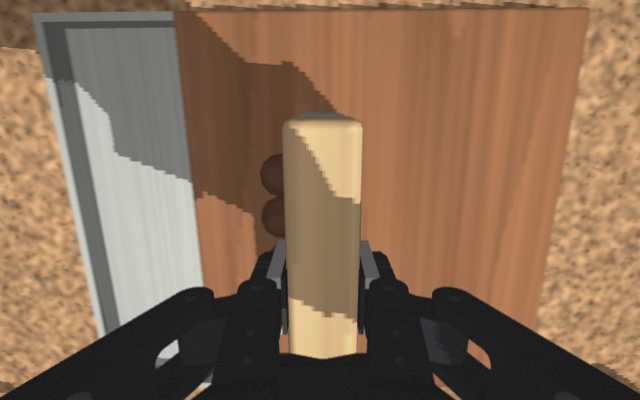

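Call:
drive_tool(rows=[[0, 0, 0, 0, -0.01, 0, 0], [0, 0, 0, 0, -0.01, 0, 0], [0, 0, 0, 0, -0.01, 0, 0], [0, 0, 0, 0, -0.01, 0, 0], [0, 0, 0, 0, -0.01, 0, 0], [0, 0, 0, 0, -0.01, 0, 0], [0, 0, 0, 0, -0.01, 0, 0], [0, 0, 0, 0, -0.01, 0, 0]])

```text
time: 10.68
tool_pos: [0.5266, -0.0735, 0.0618]
tcp_rot: [0.038, 3.141, -0.0]
wrist_force: [0.2, 0.5, -2.1]
width: 0.291
grip_force: 69.8
```

Call:
drive_tool(rows=[[0, 0, 0, 0, -0.007, 0, 0], [0, 0, 0, 0, -0.003, 0, 0], [0, 0, 0, 0, 0, 0, 0], [0, 0, 0, 0, 0, -0.01, 0], [0, 0, 0, 0, 0, -0.03, 0], [0, 0, 0, 0, 0, -0.035, 0], [0, 0, 0, 0, 0, -0.035, 0], [0, 0, 0, 0, 0, -0.01, 0]])

```text
time: 11.35
tool_pos: [0.5301, -0.0825, 0.1889]
tcp_rot: [0.037, 3.131, -0.003]
wrist_force: [1.7, -0.3, -1.5]
width: 0.294
grip_force: 69.8
```

```bash
python3 - <<'E'
from h import *
need([.487,-.293,.045],75)
p=cam('top'); 
t=p['color'][130:270,260:520,::-1];cv2.imwrite('pics/t2.png',cv2.resize(t,None,fx=3,fy=3,interpolation=cv2.INTER_CUBIC))
for m in masks_of(p,'shell0')[:6]:
    ys,xs=np.nonzero(m['mask']);print(round(m['score'],2),onz(p,[[xs.mean(),ys.mean()]],.009),len(xs),m['bbox'])
p=cam('scene');t=p['color'][130:320,160:400,::-1];cv2.imwrite('pics/s2.png',cv2.resize(t,None,fx=3,fy=3,interpolation=cv2.INTER_CUBIC))
for m in masks_of(p,'shell0')[:6]:
    ys,xs=np.nonzero(m['mask']);print(round(m['score'],2),onz(p,[[xs.mean(),ys.mean()]],.009),len(xs),m['bbox'])
E
```

```text
t 11.35 pos [ 0.5301 -0.0825  0.1889] yaw_y 88.7 tilt z [ 0.01  -0.002 -1.   ] q [-0.2   0.03  1.95  0.    1.15 -1.75] w 0.294 g 69.8 F [ 1.7 -0.3 -1.5]
shift tool [ 0.0397 -0.2113  0.1439] az 13.7
0.56 [[ 0.51694767 -0.07411369  0.009     ]] 60 [374.8, 200.8, 381.0, 210.8]
0.61 [[ 0.56937621 -0.07565301  0.009     ]] 53 [268.2, 222.9, 280.1, 234.4]
0.59 [[ 0.51859317 -0.07189307  0.009     ]] 57 [270.4, 207.8, 280.1, 216.5]
0.44 [[ 0.49613415 -0.07234756  0.009     ]] 24 [265.3, 203.4, 274.3, 212.9]
0.41 [[0.53594766 0.00503858 0.009     ]] 6427 [243.6, 172.8, 362.9, 255.3]
0.4 [[ 0.54489217 -0.0716771   0.009     ]] 38 [272.8, 218.4, 277.3, 221.9]
```

View pics/s2.png

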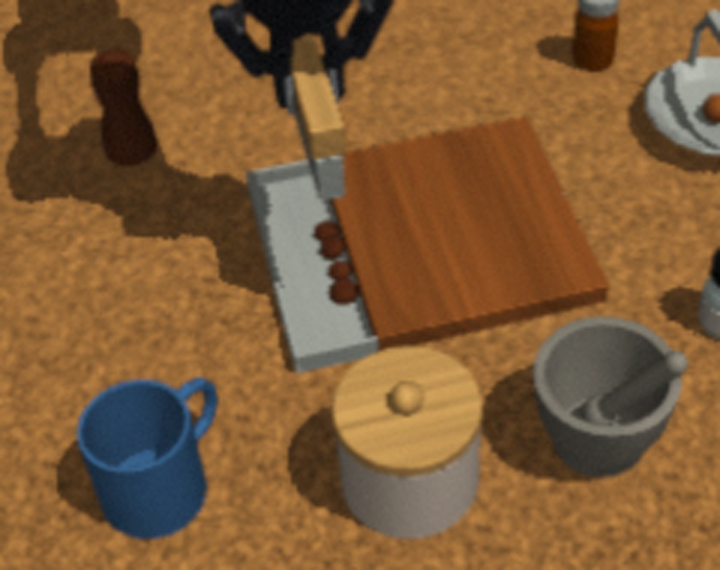

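The scene view shows all four shells in the tray in a row right against the board's step, at (327–343, 230–290). I need to check they don't lean on the step.

Call:
drive_tool(rows=[[0, 0, 0, 0, -0.015, 0, 0], [0, 0, 0, 0, -0.03, 0, 0], [0, 0, 0, 0, -0.03, 0, 0], [0, 0, 0, 0, -0.03, 0, 0], [0, 0, 0, 0, -0.015, 0, 0], [0, 0, 0, 0, 0, 0, 0], [0, 0, 0, 0, 0, 0, 0]])

```text
time: 12.13
tool_pos: [0.5219, -0.202, 0.1792]
tcp_rot: [-0.041, -3.137, -0.004]
wrist_force: [0.7, 0.3, -3.8]
width: 0.295
grip_force: 69.7
```

```bash
python3 - <<'E'
from h import *
need([.487,-.293,.045],75)
p=cam('wrist'); 
c=np.array([.529,.035]);a=np.radians(-1.7);B=np.array([[np.cos(a),np.sin(a)],[-np.sin(a),np.cos(a)]])
for m in masks_of(p,'shell0')[:6]:
    ys,xs=np.nonzero(m['mask']);X=onz(p,[[xs.mean(),ys.mean()]],.009)[0];print(round(m['score'],2),np.round(X,4),np.round(B@(X[:2]-c),4),len(xs),np.round(m['bbox']))
uv=proj(p,[.529,-.09,.01])[0];u,v=uv.astype(int);print(uv)
t=p['color'][max(0,v-80):v+80,max(0,u-100):u+100,::-1];cv2.imwrite('pics/w4.png',cv2.resize(t,None,fx=4,fy=4,interpolation=cv2.INTER_CUBIC)[:600,:800])
E
```

```text
t 12.13 pos [ 0.5219 -0.202   0.1792] yaw_y 88.5 tilt z [-0.004  0.003 -1.   ] q [-0.41  0.09  1.91  0.    1.15 -1.96] w 0.295 g 69.7 F [ 0.7  0.3 -3.8]
shift tool [ 0.032  -0.0922  0.1341] az 13.5
0.95 [ 0.5439 -0.0745  0.009 ] [ 0.0181 -0.109 ] 394 [446. 190. 469. 208.]
0.82 [ 0.5677 -0.0775  0.009 ] [ 0.042  -0.1113] 561 [437. 211. 468. 239.]
0.74 [ 0.4965 -0.0751  0.009 ] [-0.0292 -0.111 ] 532 [446. 137. 474. 158.]
0.72 [ 0.5206 -0.0734  0.009 ] [-0.0052 -0.1086] 539 [445. 164. 473. 188.]
0.17 [ 0.5725 -0.2021  0.009 ] [ 0.0506 -0.2357] 17871 [283. 115. 366. 360.]
[442.75010758 183.83026924]
```

View pics/w4.png

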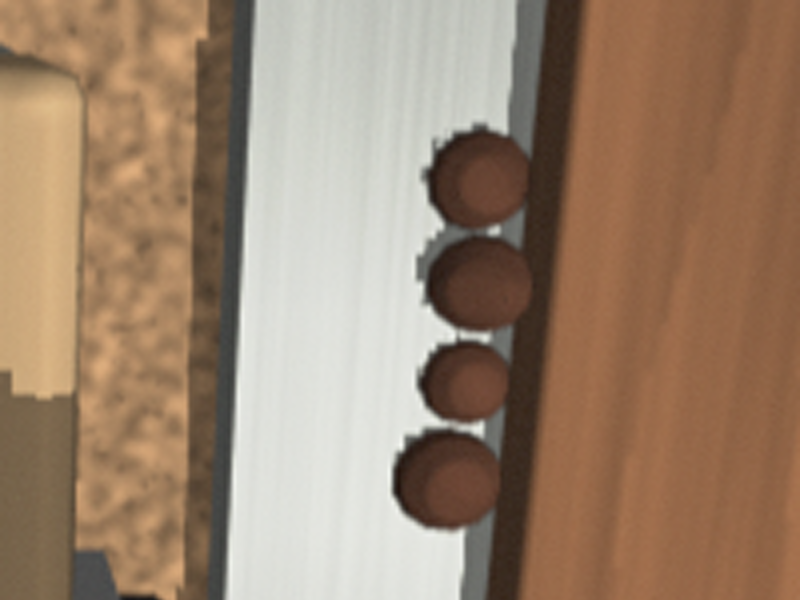

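All four shells lie flat in the tray, at (475,180), (478,283), (465,380) and (447,480) in the crop, dome up and clear of the step. Next, place the scraper.

Call:
drive_tool(rows=[[0, 0, 0, 0.01, -0.03, 0, 0], [0, 0, 0, 0.012, -0.035, 0, 0], [0, 0, 0, 0.01, -0.028, 0, 0], [0, 0, 0, 0, 0, 0.03, 0], [0, 0, 0, 0, 0, 0.035, 0], [0, 0, 0, 0, 0, 0.035, 0], [0, 0, 0, 0, 0, 0.02, 0], [0, 0, 0, 0, 0, 0.01, 0]])

```text
time: 12.9
tool_pos: [0.4865, -0.2912, 0.0474]
tcp_rot: [-0.036, -3.135, -0.007]
wrist_force: [-0.9, -0.5, -3.5]
width: 0.295
grip_force: 70.1
```

Call:
drive_tool(rows=[[0, 0, 0, 0, 0, 0.004, 0], [0, 0, 0, 0, 0, 0, 0], [0, 0, 0, 0, 0, 0, 0]])

```text
time: 13.15
tool_pos: [0.4906, -0.2948, 0.0493]
tcp_rot: [0.037, 3.139, -0.002]
wrist_force: [0.9, 0.1, -2.6]
width: 0.291
grip_force: 70.1
```

```bash
python3 - <<'E'
from h import *
need([.487,-.293,.038],75)
E
```

```text
t 13.15 pos [ 0.4906 -0.2948  0.0493] yaw_y 88.7 tilt z [ 0.002 -0.001 -1.   ] q [-0.58  0.25  1.99  0.    0.9  -2.13] w 0.291 g 70.1 F [ 0.9  0.1 -2.6]
shift tool [0.0037 0.0017 0.0113] az 13.7
```

Underside is still about 11 mm up; lower gently until contact.

Call:
drive_tool(rows=[[0, 0, 0, 0, 0, 0.005, 0], [0, 0, 0, 0, 0, 0.004, 0], [0, 0, 0, 0, 0, 0.001, 0], [0, 0, 0, 0, 0, 0.001, 0], [0, 0, 0, 0, 0, 0, 0]])

```text
time: 13.57
tool_pos: [0.4898, -0.2949, 0.0384]
tcp_rot: [0.038, 3.14, -0.001]
wrist_force: [-3.6, 1.4, 5.5]
width: 0.292
grip_force: 71.1
```

```bash
python3 - <<'E'
from h import *
need([.487,-.293,.038],75)
E
```

```text
t 13.57 pos [ 0.4898 -0.2949  0.0384] yaw_y 88.6 tilt z [ 0.001 -0.001 -1.   ] q [-0.59  0.26  1.99  0.    0.88 -2.13] w 0.292 g 71.1 F [-3.6  1.4  5.5]
shift tool [0.0028 0.0018 0.0004] az 13.6
```

Call:
drive_tool(rows=[[0, 0, 0, 0, 0, 0, 0.6], [0, 0, 0, 0, 0, 0, 1], [0, 0, 0, 0, 0, 0, 1], [0, 0, 0, 0, 0, 0, 1], [0, 0, 0, 0, 0, 0, 1], [0, 0, 0, 0, 0, 0, 1], [0, 0, 0, 0, 0, -0.01, 1], [0, 0, 0, 0, 0, -0.03, 1]])

```text
time: 14.23
tool_pos: [0.4856, -0.2921, 0.0728]
tcp_rot: [-0.038, -3.133, -0.009]
wrist_force: [-0.8, -0.2, 0.2]
width: 0.999
grip_force: 0.0
```

Call:
drive_tool(rows=[[0, 0, 0, 0, 0, -0.038, 1], [0, 0, 0, 0, 0, -0.038, 1], [0, 0, 0, 0, 0, -0.038, 1], [0, 0, 0, 0, 0, -0.038, 1], [0, 0, 0, 0, 0, -0.038, 1], [0, 0, 0, 0, 0, -0.015, 1], [0, 0, 0, 0, 0, 0, 1], [0, 0, 0, 0, 0, 0, 1]])

```text
time: 14.9
tool_pos: [0.4898, -0.2949, 0.2839]
tcp_rot: [0.038, 3.138, -0.003]
wrist_force: [-1.0, -0.4, -1.0]
width: 1.002
grip_force: 0.0
```

```bash
python3 - <<'E'
from h import *
need([.467,.30,.28],89)
p=cam('wrist')
for m in masks_of(p,'scraper')[:2]:
    ys,xs=np.nonzero(m['mask']); r=cv2.minAreaRect(np.c_[xs,ys].astype(np.float32)); c=cv2.boxPoints(r)
    print(round(m['score'],2),np.round(onz(p,c,.072),3).tolist())
p=cam('top')
for n in ['dish','dish_grip','nut']:
  for m in masks_of(p,n)[:2]: print(n,m['score'],m['bbox'])
E
```

```text
t 14.9 pos [ 0.4898 -0.2949  0.2839] yaw_y 88.6 tilt z [ 0.003 -0.002 -1.   ] q [-0.59  0.04  1.77 -0.    1.33 -2.13] w 1.002 g 0.0 F [-1.  -0.4 -1. ]
shift tool [0.0372 0.5942 0.0026] az -0.4
0.9 [[0.428, -0.306, 0.072], [0.429, -0.281, 0.072], [0.558, -0.282, 0.072], [0.557, -0.311, 0.072]]
dish 0.56 [173.4, 201.5, 242.9, 260.1]
dish_grip 0.95 [173.2, 201.8, 239.8, 262.0]
```

Call:
drive_tool(rows=[[0, 0, 0, 0.001, 0.018, 0, 1], [0, 0, 0, 0.0024, 0.038, 0, 1], [0, 0, 0, 0.0024, 0.038, 0, 1], [0, 0, 0, 0.0024, 0.038, 0, 1], [0, 0, 0, 0.0024, 0.038, 0, 1], [0, 0, 0, 0.0024, 0.038, 0, 1], [0, 0, 0, 0.0024, 0.038, 0, 1], [0, 0, 0, 0.0024, 0.038, 0, 1]])

```text
time: 15.87
tool_pos: [0.4774, -0.0085, 0.2809]
tcp_rot: [-0.039, -3.14, -0.0]
wrist_force: [0.6, -0.5, -0.2]
width: 0.999
grip_force: 0.0
```

Call:
drive_tool(rows=[[0, 0, 0, 0.0024, 0.038, 0, 1], [0, 0, 0, 0.0024, 0.038, 0, 1], [0, 0, 0, 0.0024, 0.038, 0, 1], [0, 0, 0, 0.0024, 0.038, 0, 1], [0, 0, 0, 0.0024, 0.038, 0, 1], [0, 0, 0, 0.0024, 0.038, 0, 1], [0, 0, 0, 0.0024, 0.038, 0, 1], [0, 0, 0, 0.0024, 0.038, 0, 1]])

```text
time: 16.53
tool_pos: [0.4656, 0.2959, 0.2807]
tcp_rot: [-0.037, -3.14, 0.001]
wrist_force: [1.3, -0.5, -0.6]
width: 1.0
grip_force: 0.0
```

Call:
drive_tool(rows=[[0, 0, 0, 0, 0.006, 0, 1], [0, 0, 0, 0, 0, 0, 1], [0, 0, 0, 0, 0, 0, 1]])

```text
time: 16.78
tool_pos: [0.4661, 0.2998, 0.2807]
tcp_rot: [-0.036, -3.14, 0.003]
wrist_force: [-0.2, -0.5, 0.5]
width: 0.997
grip_force: 0.0
```

```bash
python3 - <<'E'
from h import *
need([.467,.314,.28],89)
p=cam('wrist');save(p,'w5')
for n in ['dish','nut']:
  for m in masks_of(p,n)[:2]:
    ys,xs=np.nonzero(m['mask']);print(n,m['score'],m['bbox'],xs.mean(),ys.mean())
E
```

```text
t 16.78 pos [0.4661 0.2998 0.2807] yaw_y 88.7 tilt z [-0.002 -0.002 -1.   ] q [ 0.53  0.01  1.8  -0.    1.33 -1.02] w 0.997 g 0.0 F [-0.2 -0.5  0.5]
shift tool [-0.0005  0.0142  0.0007] az -0.3
dish 0.61 [272.8, 103.4, 417.3, 234.7] 337.53569046030685 162.10515343562375
nut 0.5 [322.0, 151.4, 343.8, 175.8] 327.9645390070922 163.8581560283688
```

View pics/w5.png

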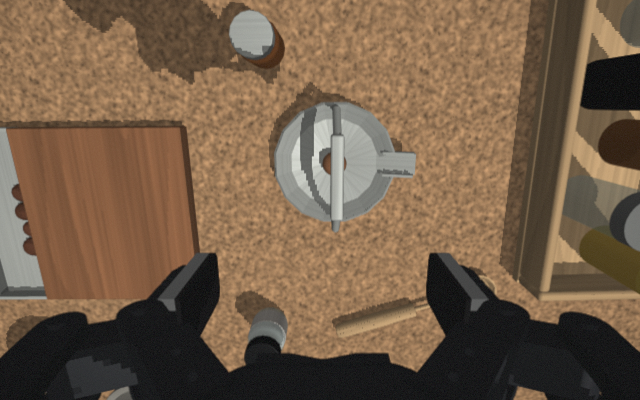

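```bash
python3 - <<'E'
from h import *
p=cam('wrist')
for z in (.098,.112): 
    c=onz(p,[[337.5,136],[336.5,219.5]],z); d=c[1]-c[0]; print(z,np.round(c,4),np.linalg.norm(d),np.degrees(np.arctan2(d[1],d[0])),'mid',c.mean(0))
print('lip',onz(p,[[415,164]],.03),'rim ctr',onz(p,[[335,162]],.032),'nut',onz(p,[[334,163]],.024))
b=onz(p,[[337,177]],.105)[0]
# mask edges of bar by brightness along row
g=cv2.cvtColor(p['color'],cv2.COLOR_RGB2GRAY).astype(int)
for r in (140,160,180,200,215): print(r,g[r,324:352])
E
```

```text
0.098 [[0.4296 0.3141 0.098 ]
 [0.5113 0.312  0.098 ]] 0.0817118599542883 -1.4658689396751219 mid [0.47046308 0.31309436 0.098     ]
0.112 [[0.4284 0.3136 0.112 ]
 [0.5065 0.3116 0.112 ]] 0.07821195170311347 -1.4658689396751436 mid [0.46745416 0.31257531 0.112     ]
lip [[0.46962753 0.40523048 0.03      ]] rim ctr [[0.46472256 0.31355894 0.032     ]] nut [[0.46717828 0.31263538 0.024     ]]
140 [203 205 204 203 200 198 198 155 112 147 175 175 175 180 181 186 194 201
 203 196 169 138 169 172 175 172 168 168]
160 [ 55  57  74  74  82  86  89  88 112 152 174 173 174 178 180 184 195 200
 204 187 161  89  84 145 163 164 165 165]
180 [175 179 180 182 181 179 177 148 118 149 174 170 174 178 179 186 199 206
 208 181 142 168 171 173 166 164 163 164]
200 [110 149 156 178 180 182 175 121 116 149 168 169 172 180 184 191 201 207
 207 172 132 170 171 159 150 140 140 127]
215 [137 131 129 132 132 132 129  89 105 150 168 173 176 183 189 196 205 208
 207 169 117 127 125 126 126 126 126 126]
```

Call:
drive_tool(rows=[[0, 0, 0, -0.002, 0.013, 0.015, 0.6], [0, 0, 0, 0, 0, 0.03, 0.6], [0, 0, 0, 0, 0, 0.03, 0.6], [0, 0, 0, 0, 0, 0.03, 0.6], [0, 0, 0, 0, 0, 0.03, 0.6], [0, 0, 0, 0, 0, 0.03, 0.6], [0, 0, 0, 0, 0, 0.018, 0.6], [0, 0, 0, 0, 0, 0.008, 0.6]], force=50)

```text
time: 17.65
tool_pos: [0.467, 0.3105, 0.0873]
tcp_rot: [-0.041, -3.136, 0.005]
wrist_force: [-1.0, -0.2, 0.1]
width: 0.602
grip_force: 0.0
```

Call:
drive_tool(rows=[[0, 0, 0, 0, 0, 0.003, 0.6], [0, 0, 0, 0, 0, 0, 0.5], [0, 0, 0, 0, 0, 0, 0.4]])

```text
time: 17.9
tool_pos: [0.4702, 0.3134, 0.0894]
tcp_rot: [0.039, 3.139, 0.002]
wrist_force: [0.4, 0.3, 1.0]
width: 0.401
grip_force: 0.0
```

```bash
python3 - <<'E'
from h import *
need([.468,.3128,.086],88.8)
p=cam('wrist');t=p['color'][60:400,140:500,::-1];cv2.imwrite('pics/w6.png',cv2.resize(t,None,fx=1.7,fy=1.7))
E
```

```text
t 17.9 pos [0.4702 0.3134 0.0894] yaw_y 88.6 tilt z [ 0.002  0.001 -1.   ] q [ 0.54  0.19  1.98 -0.    0.97 -1.  ] w 0.401 g 0.0 F [0.4 0.3 1. ]
shift tool [ 0.0022 -0.0007  0.0034] az -0.2
```

View pics/w6.png

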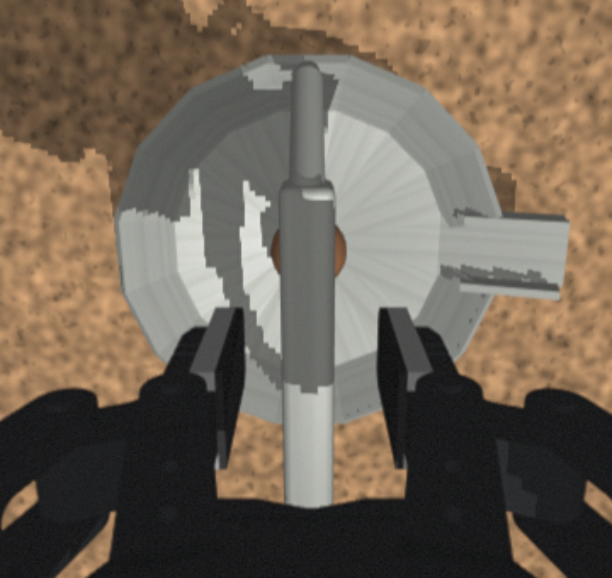

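The bar, at (308,280) in the crop, sits midway between the pads, and the nut is in the middle below it. Close gently.

Call:
drive_tool(rows=[[0, 0, 0, 0.001, -0.0005, 0.003, 0.3], [0, 0, 0, 0, 0, 0, 0.25], [0, 0, 0, 0, 0, 0, 0.2], [0, 0, 0, 0, 0, 0, 0.16], [0, 0, 0, 0, 0, 0, 0.12], [0, 0, 0, 0, 0, 0, 0], [0, 0, 0, 0, 0, 0, 0], [0, 0, 0, 0, 0, 0, 0]], force=60)

```text
time: 18.62
tool_pos: [0.4681, 0.3128, 0.0853]
tcp_rot: [0.038, 3.141, 0.0]
wrist_force: [-0.5, -1.3, 5.6]
width: 0.128
grip_force: 59.0
```

Call:
drive_tool(rows=[[0, 0, 0, 0, 0, 0, 0], [0, 0, 0, 0, 0, 0, 0], [0, 0, 0, 0, 0, -0.001, 0], [0, 0, 0, 0, 0, -0.002, 0], [0, 0, 0, 0, 0, -0.003, 0], [0, 0, 0, 0, 0, -0.004, 0], [0, 0, 0, 0, 0, -0.005, 0], [0, 0, 0, 0, 0, -0.005, 0]])

```text
time: 19.28
tool_pos: [0.4678, 0.3126, 0.105]
tcp_rot: [-0.038, -3.141, 0.0]
wrist_force: [0.3, -0.3, -2.4]
width: 0.128
grip_force: 58.4
```

```bash
python3 - <<'E'
from h import *
need([.529,.035,.20],9)
p=cam('top')
print([(m['score'],m['bbox']) for m in masks_of(p,'nut')[:2]])
E
```

```text
t 19.28 pos [0.4678 0.3126 0.105 ] yaw_y 88.6 tilt z [-0. -0. -1.] q [ 0.54  0.17  1.97  0.    1.01 -1.  ] w 0.128 g 58.4 F [ 0.3 -0.3 -2.4]
shift tool [-0.0679 -0.2761 -0.095 ] az 79.6
[(0.7, [286.0, 155.5, 409.2, 247.9]), (0.59, [238.3, 117.6, 261.3, 145.2])]
```

Call:
drive_tool(rows=[[0, 0, 0, 0, 0, -0.003, 0], [0, 0, 0, 0, 0, -0.005, 0], [0, 0, 0, 0, 0, -0.007, 0], [0, 0, 0, 0, 0, -0.009, 0], [0, 0, 0, 0, 0, -0.01, 0], [0, 0, 0, 0, 0, -0.01, 0], [0, 0, 0, 0, 0, -0.01, 0], [0, 0, 0, 0, 0, -0.01, 0]])

```text
time: 20.05
tool_pos: [0.4682, 0.3128, 0.1703]
tcp_rot: [0.038, 3.14, 0.001]
wrist_force: [-0.2, -0.1, -1.8]
width: 0.133
grip_force: 58.4
```

Call:
drive_tool(rows=[[0, 0, 0, 0, 0, -0.01, 0], [0, 0, 0, 0, 0, -0.01, 0], [0, 0, 0, 0, 0, -0.008, 0], [0, 0, 0, 0, 0, -0.006, 0], [0, 0, 0, 0, 0, -0.004, 0], [0, 0, 0, 0, 0, -0.002, 0], [0, 0, 0, 0, 0, 0, 0], [0, 0, 0, 0, 0, 0, 0]])

```text
time: 20.72
tool_pos: [0.4677, 0.3125, 0.2083]
tcp_rot: [-0.038, -3.141, 0.001]
wrist_force: [0.8, -0.4, -1.6]
width: 0.128
grip_force: 58.4
```

Call:
drive_tool(rows=[[0, 0, 0, -0.0005, -0.002, 0, 0], [0, 0, 0, -0.001, -0.004, 0, 0], [0, 0, 0, -0.0015, -0.006, 0, 0], [0, 0, 0, -0.002, -0.008, 0, 0], [0, 0, 0, -0.0025, -0.01, 0, 0], [0, 0, 0, -0.003, -0.012, 0, 0], [0, 0, 0, -0.003, -0.012, 0, 0], [0, 0, 0, -0.003, -0.012, 0, 0]])

```text
time: 21.38
tool_pos: [0.4831, 0.2447, 0.2088]
tcp_rot: [0.039, 3.141, -0.0]
wrist_force: [-0.4, -0.8, -1.5]
width: 0.127
grip_force: 58.4
```

Call:
drive_tool(rows=[[0, 0, 0, -0.003, -0.012, 0, 0], [0, 0, 0, -0.003, -0.012, 0, 0], [0, 0, 0, -0.003, -0.012, 0, 0], [0, 0, 0, -0.003, -0.012, 0, 0], [0, 0, 0, -0.003, -0.012, 0, 0], [0, 0, 0, -0.003, -0.012, 0, 0], [0, 0, 0, -0.003, -0.012, 0, 0], [0, 0, 0, -0.003, -0.012, 0, 0]])

```text
time: 22.05
tool_pos: [0.5047, 0.1485, 0.2088]
tcp_rot: [0.038, 3.141, 0.0]
wrist_force: [0.0, 0.5, -2.0]
width: 0.135
grip_force: 58.4
```

Call:
drive_tool(rows=[[0, 0, 0, -0.003, -0.012, 0, 0], [0, 0, 0, -0.003, -0.012, 0, 0], [0, 0, 0, -0.003, -0.012, 0, 0], [0, 0, 0, -0.003, -0.012, 0, 0], [0, 0, 0, -0.003, -0.012, 0, 0], [0, 0, 0, -0.003, -0.012, 0, 0], [0, 0, 0, -0.003, -0.012, 0, 0], [0, 0, 0, -0.0025, -0.01, 0, 0]])

```text
time: 22.72
tool_pos: [0.526, 0.0538, 0.2088]
tcp_rot: [0.038, 3.141, -0.0]
wrist_force: [-0.3, -0.9, -2.3]
width: 0.131
grip_force: 58.4
```

Call:
drive_tool(rows=[[0, 0, 0, -0.002, -0.008, 0, 0], [0, 0, 0, -0.0015, -0.006, 0, 0], [0, 0, 0, -0.001, -0.004, 0, 0], [0, 0, 0, -0.0005, -0.002, 0, 0], [0, 0, 0, 0, 0, 0, 0], [0, 0, 0, 0, 0, 0, 0]])

```text
time: 23.22
tool_pos: [0.5302, 0.0353, 0.2087]
tcp_rot: [-0.038, -3.141, -0.0]
wrist_force: [0.8, 0.1, -2.4]
width: 0.128
grip_force: 58.4
```

```bash
python3 - <<'E'
from h import *
need([.529,.035,.208],9)
p=cam('top'); s=cam('scene')
for q in (p,s):
  for n in ['nut','mortar']:
    for m in masks_of(q,n)[:2]:
      ys,xs=np.nonzero(m['mask']);c=[xs.mean(),ys.mean()];print(n,round(m['score'],2),np.round(m['bbox']),onz(q,c,.14 if n=='nut' else .05))
E
```

```text
t 23.22 pos [0.5302 0.0353 0.2087] yaw_y 88.6 tilt z [-0.  0. -1.] q [ 0.02  0.01  1.94  0.    1.2  -1.53] w 0.128 g 58.4 F [ 0.8  0.1 -2.4]
shift tool [ 0.0012 -0.0004  0.0007] az 79.6
mortar 0.74 [298.  71. 327.  80.] [[0.82961427 0.07455676 0.05      ]]
nut 0.49 [306. 162. 315. 172.] [[0.51715069 0.03884792 0.14      ]]
nut 0.41 [283. 137. 349. 185.] [[0.51294038 0.04579703 0.14      ]]
mortar 0.74 [173. 190. 193. 248.] [[ 0.50532058 -0.29386723  0.05      ]]
mortar 0.61 [338. 235. 390. 289.] [[0.75996552 0.08271403 0.05      ]]
```

Call:
drive_tool(rows=[[0, 0, 1, 0, 0, 0, 0], [0, 0, 2, 0, 0, 0, 0], [0, 0, 3, 0, 0, 0, 0], [0, 0, 4, 0, 0, 0, 0], [0, 0, 5, 0, 0, 0, 0], [0, 0, 5, 0, 0, 0, 0], [0, 0, 5, 0, 0, 0, 0], [0, 0, 5, 0, 0, 0, 0]])

```text
time: 24.18
tool_pos: [0.5302, 0.0352, 0.2088]
tcp_rot: [-0.857, -3.022, -0.0]
wrist_force: [0.4, -0.1, -2.1]
width: 0.125
grip_force: 58.4
```

Call:
drive_tool(rows=[[0, 0, 5, 0, 0, 0, 0], [0, 0, 5, 0, 0, 0, 0], [0, 0, 5, 0, 0, 0, 0], [0, 0, 5, 0, 0, 0, 0], [0, 0, 5, 0, 0, 0, 0], [0, 0, 5, 0, 0, 0, 0], [0, 0, 5, 0, 0, 0, 0], [0, 0, 5, 0, 0, 0, 0]])

```text
time: 24.85
tool_pos: [0.5302, 0.0352, 0.2088]
tcp_rot: [-1.839, -2.547, -0.0]
wrist_force: [0.0, -0.0, -2.7]
width: 0.132
grip_force: 58.4
```

Call:
drive_tool(rows=[[0, 0, 4, 0, 0, 0, 0], [0, 0, 3, 0, 0, 0, 0], [0, 0, 2, 0, 0, 0, 0], [0, 0, 0.5, 0, 0, 0, 0], [0, 0, 0, 0, 0, 0, 0], [0, 0, 0, 0, 0, 0, 0], [0, 0, 0, 0, 0, 0, 0], [0, 0, 0, 0, 0, 0, 0]])

```text
time: 25.52
tool_pos: [0.5302, 0.0351, 0.2088]
tcp_rot: [-2.037, -2.391, 0.0]
wrist_force: [0.7, 0.0, -3.1]
width: 0.126
grip_force: 58.4
```

Call:
drive_tool(rows=[[0, 0, 0, 0, 0, 0, 0], [0, 0, 0, 0, 0, 0, 0], [0, 0, 0, 0, 0, 0, 0], [0, 0, 0, 0, 0, 0, 0], [0, 0, 0, 0, 0, 0, 0], [0, 0, 0, 0, 0, 0, 0], [0, 0, 0, 0, 0, 0, 0], [0, 0, 0, 0, 0, 0, 0]])

```text
time: 26.18
tool_pos: [0.5302, 0.0351, 0.2088]
tcp_rot: [2.038, 2.391, 0.0]
wrist_force: [1.0, 0.4, -3.1]
width: 0.126
grip_force: 58.4
```

```bash
python3 - <<'E'
from h import *
need([.529,.035,.208],9)
for n in ('scene','wrist'):
    p=cam(n)
    for m in masks_of(p,'nut')[:2]:
      ys,xs=np.nonzero(m['mask']);print(n,round(m['score'],2),np.round(m['bbox']),onz(p,[[xs.mean(),ys.mean()]],.147))
    t=p['color'][110:320,160:420,::-1] if n=='scene' else p['color'][:,:,::-1]
    im=cv2.resize(t,(520,420) if n=='scene' else (480,300)); cv2.imwrite('pics/f_%s.png'%n,im)
a=cv2.imread('pics/f_scene.png');b=cv2.imread('pics/f_wrist.png')[:, 100:380]
c=np.zeros((420,800,3),np.uint8);c[:,:520]=a;c[:300,520:]=b;cv2.imwrite('pics/f.png',c)
E
```

```text
t 26.18 pos [0.5302 0.0351 0.2088] yaw_y 9.1 tilt z [ 0.  0. -1.] q [ 0.02  0.01  1.94  0.    1.2  -0.14] w 0.126 g 58.4 F [ 1.   0.4 -3.1]
shift tool [ 0.0001 -0.0012  0.0008] az 0.1
scene 0.72 [338. 236. 388. 293.] [[0.82483796 0.04841044 0.147     ]]
scene 0.16 [286. 139. 341. 194.] [[0.52219289 0.04403319 0.147     ]]
wrist 0.69 [301. 198. 341. 224.] [[0.52994208 0.03769367 0.147     ]]
```

View pics/f.png

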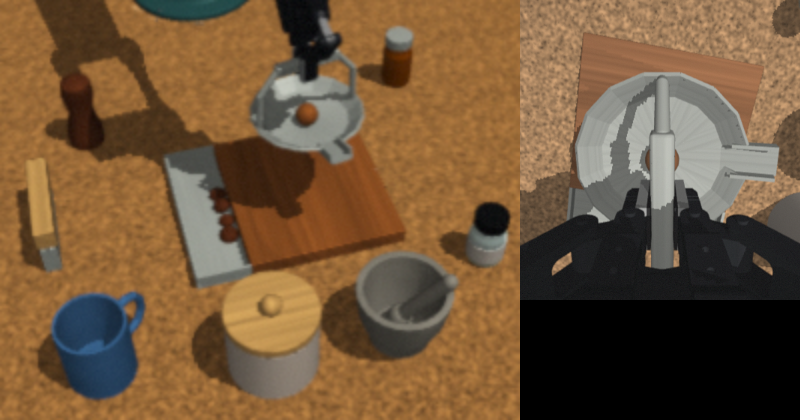

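The dish is level over the board with its lip (343,150) pointing at the mortar (405,300). The nut is in the middle, the shells are in the tray and the scraper is upright. Handing in.

```bash
python3 -c "
from h import *
print(workorder.finish_job())"
```

```text
the job is handed in; nothing more can be done
None
```

I handed the job in at about 26 s, with no verdict returned: all four shells are in the tray, the scraper stands upright off the board, and the dish is held still and level over the board with its lip pointing at the mortar and the nut in the middle.

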